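# Lay the drip-coffee tray

## Robot

A 6-joint arm with a two-finger parallel gripper is mounted at the origin on a cart in front of the work surface, level with it; the furniture and walls round the work are solid. World frame = base frame: x ahead of the robot, y to its left, z up, the work surface at z = 0. Lengths are in mm, angles in rad, forces in N, time in s.
With the tool pointing down it reaches from about 275 to 1000 mm from the base axis. Payload 8.4 kg.
Tool frame: the origin (TCP) lies at the very end of the fingers, on their centre line; the grasp point (between the pads) lies 19 mm behind it; z points along the fingers, y is the line along which they close (so a half turn about z gives the same grasp; the last joint's range is limited). The gripper opens to 85 mm and grips with 20 to 120 N. Pads are 22 mm wide; open, the fingers measure 114 mm over their backs; the gripper's body (76 mm by 85 mm) begins 54 mm behind the grasp point. The pads swing forward as they close: fully open they stand 13 mm farther back than shut.
Start: joints at [1.255, 0.353, 1.633, -0, 1.155, -0.002], TCP at [192.921, 594.483, 231.281] pointing down, gripper open.
Joint ranges: [-2.63, 2.63], [-0.92, 2.1], [0.06, 2.66], [-1.3, 4.44], [0, 2.69], [-3.02, 3.02]. Speed limits (rad/s): [2.22, 2.22, 2.79, 3.14, 3.14, 3.14].

## Interface

Orientations are given as [roll, pitch, yaw] about the fixed x, y, z axes, in that order (R = Rz(yaw) Ry(pitch) Rx(roll)).
In Python, from rig import sensors, grab_frame, camera_params, order gives the robot as it stands. The module is installed in compiled form; this text tells all that it offers.
- The arm moves only by the tool move_arm, never from a script. Its argument "motion" is a list of rows, each a list of 7 numbers: the turn, a rotation vector about the tool's x, y, z in rad, then the shift along the tool's x, y, z in m, then the finger opening in m, from 0 to 0.0854. A call has 1 to 8 rows; each row is the pose to reach, as a shift and turn from the pose commanded when the call began, along the tool's axes at that moment; what a row does not reach only later rows make up. A row lasts 1/8 s, in which the tool goes at most 62.5 mm and 10.7 degrees, less where a joint would pass 70% of its speed; a pose out of reach is approached as far as the arm can. A call with a gripper value outside its range is refused whole. The fingers move at their own pace and stop on an object; "grip_force" is the grip in N (left out, the last holds). Time passes only in rows, so rows that repeat a pose let the fingers close. It gives the time, the measured TCP pose, the force, the opening and the grip force at its end, in the units of the state.
- sensors.sense(): the state, without advancing time (a new reading comes with each control period).
- grab_frame(name): name is "scene" or "top"; returns (picture, depth): 480x640x3 uint8, red, green, blue; 480x640 float32, mm along the optical axis (not along the pixel's ray), 0 where there is no reading.
- camera_params(name): a dict with "camera_matrix" (3x3 intrinsics, pixels), "k1" (the pictures are not rectified: a ray, as slopes to the right and down, at radius r is drawn at 1 + k1 r^2 times it, then the intrinsics apply), "world_from_camera" (4x4, takes a point from camera to world coordinates). Camera axes: x right, y down, z forward; pixel columns grow to the right and rows downward; lengths in mm; the calibration is good to about 2 mm. A picture is of the moment at which its call begins. camera_params takes no time and is no camera call.
- order.sign_off(): hands the job in; it is judged then, once.
The state is a dict: "clock": time; "qpos": joint angles; "qvel": joint speeds; "joint_efforts": joint torques, N m; "eef_pos": TCP position; "tcp_rot": TCP orientation; "contact_force": force on the tool from outside, world axes, zero at the start; "wrist_torque": the same for the moment, N m; "opening": opening from 0.0 (shut) to 1.0 (fully open); "grasp_force": force on a finger pad.
Only numpy, scipy, OpenCV 4.12 (cv2) and the standard library are available. Lean on these libraries where they do the work, as an engineer would, in place of code of your own. Each camera call takes 0.05 s, during which the arm holds its last target. There are 200 camera calls.

## Task

Lay the wooden tray for a guest's drip coffee. Stand the washed tea glass upright in the well of the white saucer, then seat the copper drip filter level on the mouth of the glass, then drop the filter's lid into place on top of it; also stand the squat sugar jar in the middle of the round cork mat, and stand the dark-capped cinnamon jar upright on the tray floor midway between the saucer and the cork mat (these two jars may be placed at any time). Let go of everything, and leave the mug and the salt shaker where they stand.

Things in the scene. Friction and masses are not known exactly. Their poses are not given: they have to be found in the camera images.
- glass: clear tulip-shaped tea glass, loose, 70 g: 88 mm high, 63 across, foot 44 across; outside it can be gripped as a 62 mm cylinder. Mouth 58 inside at the rim, 54 at 7 below it. Origin: centre of the underside, z up. Starts upright on the grey drying mat on the draining board at the left (mat top at z = 0, as the counter); glass, filter and lid swap places there.
- filter: open copper drip filter, loose, 120 g. Origin: centre of underside, z up. Boss under it 47 mm across (43 at its foot), 6 high, drops into the glass's mouth; brim 84 across, 6 to 10 up, rests on the glass's rim (origin then 82 above the glass's); chamber 60 outside (grip here), 53 inside, 10 to 60 up; press screw inside up to 33. Starts on its boss on the drying mat.
- lid: copper lid of the drip filter, loose, 50 g. Origin: centre of underside, z up. Plug 45 mm across (39 at its foot), 6 high, drops into the filter's chamber; flat cap 65 across, 6 to 10 up, rests on the chamber's top edge (origin then 54 above the filter's); black upright knob 16 across, 10 to 32 up, to grip it by. Starts lying on its plug, knob up, on the drying mat.
- sugar_jar: squat clear glass sugar jar with a grey lid, loose, 200 g: 62 mm across, 60 high; the lid (62 across) is its top 11. Origin: centre of the underside, z up. Starts on the stone counter between draining board and tray; it swaps places with the cinnamon jar.
- spice_jar: slim cinnamon jar with a dark brown cap, loose, 110 g: round, 41 mm across, 105 high. Origin: centre of the underside, z up. Starts on the stone counter between draining board and tray.
- saucer: white china saucer, fixed on the tray: 104 mm across, rim 13 high. Flat round well in the middle, 55 across, its floor 4 above the origin, with a 3 mm step round it. Origin: centre of the underside, on the tray's floor. It lies 90 from the tray's centre along the tray's y axis, to one side or the other.
- cork_mat: round cork mat, fixed on the tray: 86 mm across, 5 thick. Origin: centre of the underside, on the tray's floor. It lies in the other half of the tray, 90 from the tray's centre, so that the tray's centre is midway between saucer and cork mat.
- tray: wooden serving tray, fixed: 320 mm long (its y axis) by 170 wide (its x axis), long rims 22 high, end rims 30 high, rims 9 thick. Floor 8 above the origin. Origin: centre of the underside, on the counter, z up.
- mug: white mug with red dots, loose, 92 mm across and 107 high, handle at one side (126 over the handle). Bystander behind the tray, to be left alone. Origin: centre of the underside.
- salt_shaker: salt shaker, clear with a grey top, loose, 44 mm across, 90 high. Bystander behind the jars, to be left alone. Origin: centre of the underside.

How it is judged:
By the outcome, as a careful person would: the job done as asked, in the order asked, and still so for the second after the job is handed in, with the robot touching nothing.
It also fails if it takes over 136 s, if anything falls off the work surface, if the arm or the gripper's body presses on something with over 40 N, if the wrist force passes 120 N, or if a joint passes its speed limit or range.

## Working session

There is one attempt and no reset: what is moved stays moved. The work goes in short steps, Python scripts to look and compute and a tool call to move; the robot and the scene stay as the last step left them, time stands still between calls to the robot, and variables do not carry over. Pictures are saved under pics/ and viewed, at most 14 in all, crops included, and the job is handed in when it is done.

Besides the shell and the picture viewer there is one more tool, called after "Request:" as name(argument=value, ...), one argument or row to a line, values as JSON. move_arm: Moves the arm, as the interface text tells. Its arguments: {"type":"object","properties":{"motion":{"type":"array","items":{"type":"array","items":{"type":"number"}}},"grip_force":{"type":"number"}},"required":["motion"]}

```bash
mkdir -p pics; ls; python3 - <<'E'
from rig import *
import cv2,numpy as np
print(sensors.sense())
for n in("scene","top"):
    p,d=grab_frame(n);cv2.imwrite(f"pics/{n}0.png",p[:,:,::-1]);np.save(f"pics/{n}0.npy",d)
    c=camera_params(n);print(n,c)
E
```

```text
pics
{'clock': 0.0, 'qpos': array([ 1.25465592e+00,  3.53639979e-01,  1.63417367e+00,  3.76830180e-05,
        1.15517117e+00, -2.38414890e-03]), 'qvel': array([-0.00028102,  0.00020535, -0.00059235,  0.00063935, -0.00019079,
        0.0009099 ]), 'joint_efforts': array([ 5.41499627e-03, -6.05250049e+01, -3.42085397e+01,  3.80984429e-04,
        9.12890100e-03,  1.47070273e-05]), 'eef_pos': array([192.72325355, 594.02972104, 230.54985737]), 'tcp_rot': array([-3.14020057e+00, -3.77726636e-05,  2.82782113e+00]), 'contact_force': array([-1.2077394 ,  0.16143862, -0.33287243]), 'wrist_torque': array([ 0.00069339, -0.00173744,  0.01968319]), 'grasp_force': 0.0, 'opening': 0.995619359305149}
scene {'camera_matrix': array([[539.86761464,   0.        , 323.87789472],
       [  0.        , 539.86761464, 240.28076957],
       [  0.        ,   0.        ,   1.        ]]), 'k1': -0.0040561419878461695, 'world_from_camera': array([[ 7.41598874e-01, -3.75238662e-01,  5.56081879e-01,
        -2.61149543e+02],
       [-6.70841686e-01, -4.12844413e-01,  6.16060811e-01,
        -8.20411075e+02],
       [-1.59453740e-03, -8.29912909e-01, -5.57890689e-01,
         8.42107807e+02],
       [ 0.00000000e+00,  0.00000000e+00,  0.00000000e+00,
         1.00000000e+00]])}
top {'camera_matrix': array([[453.1955687 ,   0.        , 321.77212891],
       [  0.        , 453.1955687 , 230.52427192],
       [  0.        ,   0.        ,   1.        ]]), 'k1': -0.04163171461581183, 'world_from_camera': array([[-3.94334009e-02, -9.76586241e-01,  2.11481256e-01,
         3.55221433e+02],
       [-9.99219846e-01,  3.89995402e-02, -6.22382539e-03,
         5.06602138e+01],
       [-2.16956950e-03, -2.11561694e-01, -9.77362237e-01,
         9.27299996e+02],
       [ 0.00000000e+00,  0.00000000e+00,  0.00000000e+00,
         1.00000000e+00]])}
```

View pics/scene0.png

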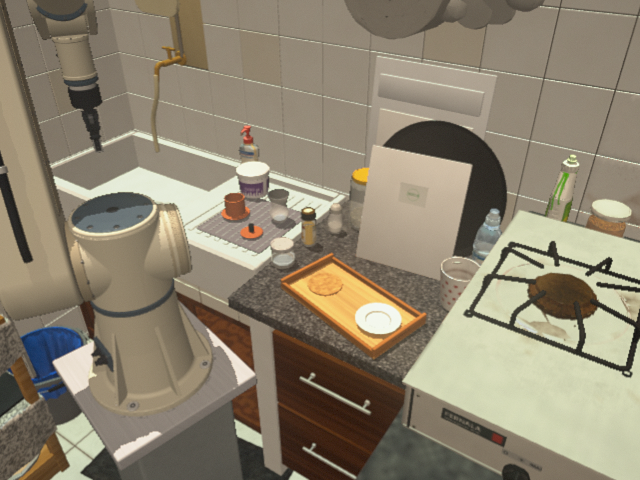

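View pics/top0.png

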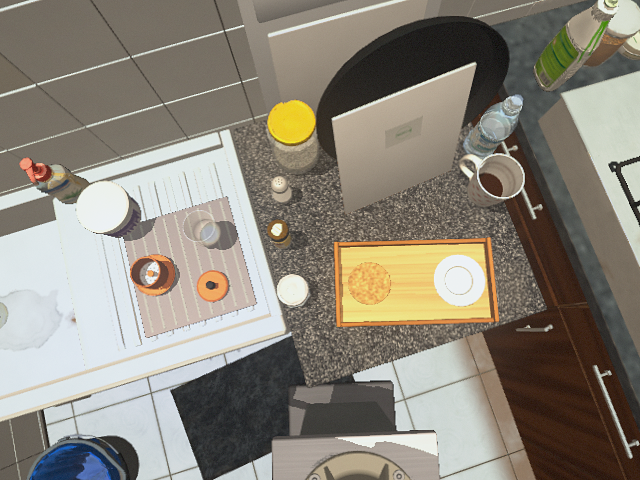

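Top view: filter at about (152,273), lid (212,286), glass (203,230), sugar jar (293,290), spice jar (280,234), shaker (281,188), cork mat (369,283), saucer (459,280), mug (497,180). The scene view shows the same things from the right. Next I measure them.

```bash
cat > h.py <<'E'
import numpy as np,cv2
from rig import *
def rays(n,uv):
    c=camera_params(n);K=c["camera_matrix"];T=c["world_from_camera"]
    uv=np.asarray(uv,float).reshape(-1,1,2)
    xy=cv2.undistortPoints(uv,K,np.array([c["k1"],0,0,0,0.])).reshape(-1,2)
    return T[:3,3],np.c_[xy,np.ones(len(xy))]@T[:3,:3].T
def onplane(n,uv,z):
    o,d=rays(n,uv);return o+d*((z-o[2])/d[:,2])[:,None]
def cloud(n,d):
    v,u=np.mgrid[:480,:640];o,r=rays(n,np.c_[u.ravel(),v.ravel()])
    P=(o+r*d.ravel()[:,None]).reshape(480,640,3);P[d==0]=np.nan;return P
def circ(xy):
    A=np.c_[2*xy,np.ones(len(xy))];s=np.linalg.lstsq(A,(xy**2).sum(1),rcond=None)[0]
    return s[:2],np.sqrt(s[2]+s[:2]@s[:2])
E
python3 - <<'E'
from h import *
im=cv2.imread("pics/top0.png")
a=cv2.resize(im[170:330,110:322],None,fx=3.75,fy=3.75,interpolation=cv2.INTER_CUBIC);cv2.imwrite("pics/c1.png",a)
im2=cv2.imread("pics/scene0.png")
a=cv2.resize(im2[160:290,180:360],None,fx=4.4,fy=4.4,interpolation=cv2.INTER_CUBIC);cv2.imwrite("pics/c2.png",a)
P=cloud("top",np.load("pics/top0.npy"))
for nm,(u,v) in dict(filt=(152,258),filtc=(152,273),lidcap=(204,286),knob=(212,285),glass=(203,230),gl2=(209,234),mat=(180,310),sugar=(293,288),spice=(279,229),shaker=(281,184),cork=(369,283),sauc=(459,280),saurim=(459,258),trayfloor=(415,283),trayrim=(415,242),counter=(310,250)).items(): print(nm,P[v,u].round(1))
E
```

```text
filt [501.5 377.7  59.3]
filtc [475.8 386.7  32.4]
lidcap [448.7 288.6   6.5]
knob [447.6 266.3  31.2]
glass [565.1 291.9   8.3]
gl2 [556.8 280.1   4.8]
mat [402.6 339.5  -2.7]
sugar [432.9 104.3  61.1]
spice [539.4 124.8 104.2]
shaker [632.3 120.7  87.8]
cork [441.2 -46.1  11.9]
sauc [ 439.9 -229.7    9.6]
saurim [ 483.1 -230.2   22.6]
trayfloor [ 437.8 -140.     7.2]
trayrim [ 519.4 -143.4   23.7]
counter [515.9  70.8  -2.1]
```

View pics/c1.png

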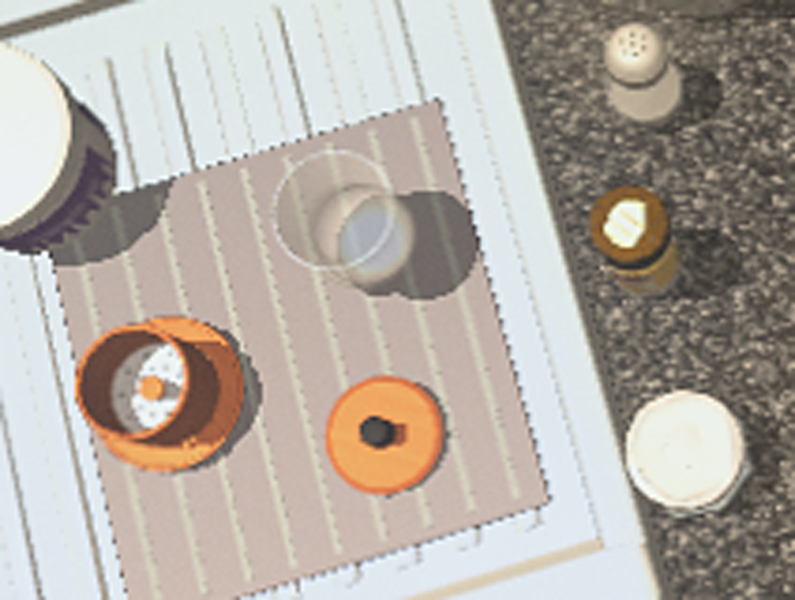

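View pics/c2.png

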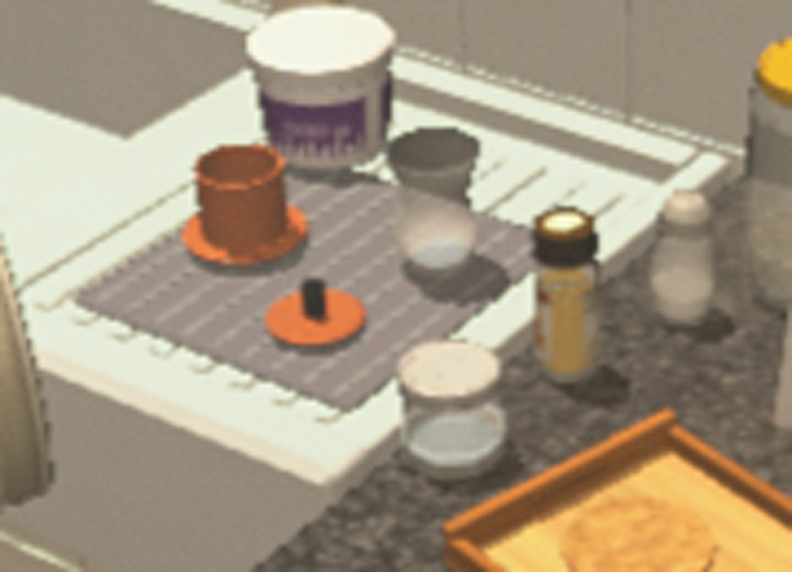

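c1 (3.75x from (110,170)) shows the glass rim circle at about (333,210), the filter's top ring at (133,383), the lid cap at (385,435), the spice cap at (630,225) and the sugar lid at (686,450). c2 confirms everything is upright. Now I fit circles using both the contours and the depth.

```bash
cat > meas.py <<'E'
from h import *
top=cv2.imread("pics/top0.png");sc=cv2.imread("pics/scene0.png")
PT=cloud("top",np.load("pics/top0.npy"));PS=cloud("scene",np.load("pics/scene0.npy"))
def band(P,c,r,z0,z1):
    m=(np.hypot(P[...,0]-c[0],P[...,1]-c[1])<r)&(P[...,2]>z0)&(P[...,2]<z1);return P[m]
for nm,c,r,z0,z1 in [("filt60",(475,387),45,56,64),("filtbrim",(475,387),60,4,14),("lid",(447,266),42,5,14),("knob",(447,266),25,25,38),("sugar",(432,104),45,54,66),("spice",(536,124),32,98,112),("sauc",(440,-230),60,16,27),("cork",(440,-46),50,10,17)]:
    for n,P in("top",PT),("scene",PS):
        q=band(P,c,r,z0,z1)
        if len(q)<6: print(nm,n,len(q));continue
        hull=cv2.convexHull(q[:,:2].astype(np.float32))
        (cx,cy),R=cv2.minEnclosingCircle(hull)
        print(nm,n,len(q),"hullcirc",np.round([cx,cy,R],1),"mean",q.mean(0).round(1))
hsv=cv2.cvtColor(top,cv2.COLOR_BGR2HSV)
def cont(mask,box,z,nm):
    u0,v0,u1,v1=box;m=np.zeros_like(mask);m[v0:v1,u0:u1]=mask[v0:v1,u0:u1]
    cs,_=cv2.findContours(m,cv2.RETR_EXTERNAL,cv2.CHAIN_APPROX_NONE);c=max(cs,key=cv2.contourArea)
    w=onplane("top",c,z)[:,:2];cc,R=circ(w);print(nm,"contour",cc.round(1),R.round(1),"res",np.std(np.hypot(*(w-cc).T)).round(2));return c
H,S,V=cv2.split(hsv)
orange=((H<18)&(S>120)&(V>60)).astype(np.uint8)*255
cont(orange,(190,262,240,310),10,"lid")
cont(orange,(120,240,182,300),35,"filtall")
white=((S<60)&(V>185)).astype(np.uint8)*255
cont(white,(425,245,495,315),21,"saucer")
cont(((S<70)&(V>190)).astype(np.uint8)*255,(272,268,315,312),60,"sugar")
# tray outline: orange rim
w=band(PT,(438,-140),200,14,36);w=w[(abs(w[:,0]-438)<100)]
# glass rim
g=cv2.cvtColor(top,cv2.COLOR_BGR2GRAY)[190:270,170:240];g=cv2.resize(g,None,fx=6,fy=6,interpolation=cv2.INTER_CUBIC)
hc=cv2.HoughCircles(g,cv2.HOUGH_GRADIENT_ALT,1.5,30,param1=120,param2=0.6,minRadius=50,maxRadius=130)
if hc is not None:
    for x,y,r in hc[0]:
        uv=((x+.5)/6-.5+170,(y+.5)/6-.5+190);print("hough",np.round(uv,1),round(r/6,1),onplane("top",[uv],88).round(1),onplane("top",[uv],0).round(1))
# tray rect at rim top z=22
tm=((H>5)&(H<28)&(S>90)&(V>60)).astype(np.uint8)*255;tm=cv2.morphologyEx(tm,cv2.MORPH_CLOSE,np.ones((9,9)))
m=np.zeros_like(tm);m[225:340,325:510]=tm[225:340,325:510]
c=max(cv2.findContours(m,0,1)[0],key=cv2.contourArea)
w=onplane("top",c,24)[:,:2].astype(np.float32);print("tray",cv2.minAreaRect(w))
E
python3 meas.py
```

```text
filt60 top 171 hullcirc [475.5 391.2  30.3] mean [475.1 391.6  58.9]
filt60 scene 68 hullcirc [476.3 391.7  35. ] mean [472.1 390.8  58.8]
filtbrim top 484 hullcirc [475.8 390.9  42.5] mean [470.5 376.4   9. ]
filtbrim scene 157 hullcirc [469.4 387.7  44.9] mean [463.9 377.5   9.4]
lid top 707 hullcirc [448.7 271.8  32.3] mean [448.3 271.5   8.9]
lid scene 189 hullcirc [444.2 270.4  33.1] mean [442.7 268.    9.2]
knob top 56 hullcirc [449.3 271.1   8. ] mean [448.6 271.   30.6]
knob scene 23 hullcirc [447.9 271.7   9.4] mean [445.2 271.1  30.8]
sugar top 812 hullcirc [430.7 107.   30.9] mean [430.4 106.9  58.7]
sugar scene 284 hullcirc [427.9 107.7  33.4] mean [426.5 104.4  58.9]
spice top 358 hullcirc [539.8 128.6  20.3] mean [538.9 128.6 104.1]
spice scene 119 hullcirc [535.2 130.9  23.9] mean [533.7 125.5 103.8]
sauc top 1333 hullcirc [ 439.6 -232.5   57.4] mean [ 439.1 -228.7   19. ]
sauc scene 745 hullcirc [ 438.2 -226.5   53.9] mean [ 439.1 -224.5   19.4]
cork top 1323 hullcirc [438.9 -46.3  48.7] mean [441.2 -46.1  12.4]
cork scene 575 hullcirc [440.  -46.1  49. ] mean [437.9 -47.3  12.8]
lid contour [448.9 271.5] 30.8 res 0.6
filtall contour [473.6 385. ] 41.8 res 2.53
saucer contour [ 439.5 -226.3] 51.0 res 0.55
sugar contour [430.7 106.6] 28.9 res 0.56
hough [208.1 232.3] 11.6 [[541.9 261.2  88. ]] [[561.5 283.3   0. ]]
tray ((423.56494140625, -146.0182342529297), (341.46502685546875, 204.1509552001953), 89.22763061523438)
```

```bash
python3 - <<'E'
from h import *
top=cv2.imread("pics/top0.png");sc=cv2.imread("pics/scene0.png")
g=cv2.cvtColor(top,cv2.COLOR_BGR2GRAY)[190:270,170:240];g=cv2.resize(g,None,fx=6,fy=6,interpolation=cv2.INTER_CUBIC)
g=cv2.createCLAHE(3).apply(g)
hc=cv2.HoughCircles(g,cv2.HOUGH_GRADIENT,1.5,8,param1=80,param2=30,minRadius=80,maxRadius=112)
for x,y,r in hc[0][:6]:
    uv=((x+.5)/6-.5+170,(y+.5)/6-.5+190);print("hough",np.round(uv,1),round(r/6,1),onplane("top",[uv],88).round(1))
print("eye rim",onplane("top",[(198.4,225.6)],88),"foot",onplane("top",[(209.7,233.7)],2))
# scene rim centre by eye (434,148)/4.4 ; foot (436,252)
f=lambda x,y:((x+.5)/4.4-.5+180,(y+.5)/4.4-.5+160)
print("scene rim",onplane("scene",[f(434,148)],88),"foot",onplane("scene",[f(436,255)],2))
# cork: bright wood vs cork, by saturation/value
hsv=cv2.cvtColor(top,cv2.COLOR_BGR2HSV)
for p in [(369,283),(360,275),(380,290),(415,283),(415,260),(345,283),(395,300)]: print(p,hsv[p[1],p[0]])
# glass depth heights
P=cloud("top",np.load("pics/top0.npy"));q=P[205:250,178:225].reshape(-1,3);q=q[q[:,2]>60];print(len(q),q.mean(0) if len(q) else '',cv2.minEnclosingCircle(q[:,:2].astype(np.float32)) if len(q) else '')
P=cloud("scene",np.load("pics/scene0.npy"));q=P[185:225,265:292].reshape(-1,3);q=q[(q[:,2]>75)&(q[:,2]<100)];print(len(q),q.mean(0) if len(q) else '')
E
```

```text
hough [198.7 225. ] 16.3 [[557.  279.4  88. ]]
hough [199.  226.7] 15.8 [[553.6 278.8  88. ]]
hough [197.5 226. ] 16.0 [[555.2 281.7  88. ]]
hough [197.  223.5] 18.5 [[560.1 282.8  88. ]]
hough [201.5 228. ] 18.5 [[551. 274.  88.]]
hough [196.5 222. ] 18.5 [[563.1 283.8  88. ]]
eye rim [[555.81161614 279.94902965  88.        ]] foot [[558.00112563 279.34367257   2.        ]]
scene rim [[556.08592976 280.53484088  88.        ]] foot [[558.02559155 287.5904197    2.        ]]
(369, 283) [ 17 152 233]
(360, 275) [ 24 134 239]
(380, 290) [ 22 134 239]
(415, 283) [ 20 139 239]
(415, 260) [ 24 117 239]
(345, 283) [ 19 141 239]
(395, 300) [ 24 121 238]
455 [563.31463887 288.06864625  75.99542321] ((556.3195190429688, 279.5578308105469), 31.971220016479492)
163 [555.28966727 283.81446618  81.88408401]
```

Everything agrees between the two views: glass (556,280), filter (475.6,391), lid (448.8,271.4), sugar (430.6,106.8), spice (539.5,128.6), saucer (439.4,-226.4), cork (440,-46.4). Saucer to cork is 180 mm, as it must be. First I move above the glass and turn the tool so that y lies along world x.

Request:
move_arm(
  motion=[
    [0, 0, 1.257, -0.442, -0.187, 0.05, 0.085],
    [0, 0, 1.257, -0.442, -0.187, 0.05, 0.085],
    [0, 0, 1.257, -0.442, -0.187, 0.05, 0.085],
    [0, 0, 1.257, -0.442, -0.187, 0.05, 0.085],
    [0, 0, 1.257, -0.442, -0.187, 0.05, 0.085],
    [0, 0, 1.257, -0.442, -0.187, 0.05, 0.085],
    [0, 0, 1.257, -0.442, -0.187, 0.05, 0.085],
    [0, 0, 1.257, -0.442, -0.187, 0.05, 0.085],
  ],
  grip_force=25,
)

```text
clock: 1.1
eef_pos: [557.1, 278.1, 180.7]
tcp_rot: [-3.141, 0.0, 1.568]
contact_force: [-0.7, 0.1, 0.3]
opening: 0.992
grasp_force: 0.0
```

Request:
move_arm(
  motion=[
    [0, 0, 0, 0.002, -0.001, 0.05, 0.085],
    [0, 0, 0, 0.002, -0.001, 0.09, 0.085],
    [0, 0, 0, 0.002, -0.001, 0.12, 0.085],
    [0, 0, 0, 0.002, -0.001, 0.145, 0.085],
    [0, 0, 0, 0.002, -0.001, 0.145, 0.085],
    [0, 0, 0, 0.002, -0.001, 0.145, 0.085],
  ],
)

```text
clock: 1.85
eef_pos: [555.0, 282.4, 37.0]
tcp_rot: [3.141, -0.0, 1.571]
contact_force: [-0.0, -0.5, 0.7]
opening: 0.993
grasp_force: 0.0
```

Request:
move_arm(
  motion=[
    [0, 0, 0, 0, 0, 0, 0.05],
    [0, 0, 0, 0, 0, 0, 0.05],
    [0, 0, 0, 0, 0, 0, 0.05],
    [0, 0, 0, 0, 0, 0, 0.05],
    [0, 0, 0, 0, 0, 0, 0.05],
    [0, 0, 0, 0, 0, 0, 0.05],
  ],
  grip_force=25,
)

```text
clock: 2.6
eef_pos: [555.5, 282.6, 37.7]
tcp_rot: [3.14, -0.001, 1.571]
contact_force: [-1.1, -0.5, 6.5]
opening: 0.709
grasp_force: 26.1
```

Gripped. The TCP sits about 2.4 mm off the glass in y, which I will allow for when placing. Lift and carry next.

Request:
move_arm(
  motion=[
    [0, 0, 0, 0, 0, -0.02, 0.05],
    [0, 0, 0, 0, 0, -0.06, 0.05],
    [0, 0, 0, 0, 0, -0.11, 0.05],
    [0, 0, 0, -0.03, -0.007, -0.14, 0.05],
    [0, 0, 0, -0.08, -0.018, -0.14, 0.05],
    [0, 0, 0, -0.135, -0.031, -0.14, 0.05],
    [0, 0, 0, -0.19, -0.043, -0.14, 0.05],
    [0, 0, 0, -0.245, -0.056, -0.14, 0.05],
  ],
)

```text
clock: 3.6
eef_pos: [498.2, 35.6, 177.6]
tcp_rot: [3.14, 0.0, 1.571]
contact_force: [1.0, -0.6, -1.1]
opening: 0.712
grasp_force: 27.5
```

Request:
move_arm(
  motion=[
    [0, 0, 0, -0.055, -0.012, 0, 0.05],
    [0, 0, 0, -0.11, -0.025, 0, 0.05],
    [0, 0, 0, -0.165, -0.037, 0, 0.05],
    [0, 0, 0, -0.21, -0.048, 0, 0.05],
    [0, 0, 0, -0.245, -0.056, 0, 0.05],
    [0, 0, 0, -0.2612, -0.0592, 0, 0.05],
    [0, 0, 0, -0.2612, -0.0592, 0, 0.05],
    [0, 0, 0, -0.2612, -0.0592, 0, 0.05],
  ],
)

```text
clock: 4.6
eef_pos: [439.6, -223.1, 176.5]
tcp_rot: [3.142, -0.0, 1.571]
contact_force: [-0.2, -1.0, -0.5]
opening: 0.706
grasp_force: 27.5
```

```bash
python3 - <<'E'
from h import *
s=sensors.sense();print(s["eef_pos"],s["tcp_rot"],s["opening"],s["contact_force"])
for n,b in("scene",(310,120,460,350)),("top",(400,200,540,330)):
    p,d=grab_frame(n);np.save(f"pics/{n}1.npy",d);cv2.imwrite(f"pics/{n}1.png",p[:,:,::-1])
a=cv2.resize(cv2.imread("pics/scene1.png")[120:350,310:480],None,fx=2.6,fy=2.6)
b=cv2.resize(cv2.imread("pics/top1.png")[220:340,390:480+50],None,fx=1.4,fy=1.4)
c=np.zeros((a.shape[0],a.shape[1]+b.shape[1],3),np.uint8);c[:,:a.shape[1]]=a;c[:b.shape[0],a.shape[1]:]=b;cv2.imwrite("pics/c3.png",c)
E
```

```text
[ 439.55742731 -223.12512671  176.49095854] [ 3.14154082e+00 -3.44702457e-04  1.57117978e+00] 0.706318087556768 [-0.20071674 -1.00013986 -0.50783962]
```

View pics/c3.png

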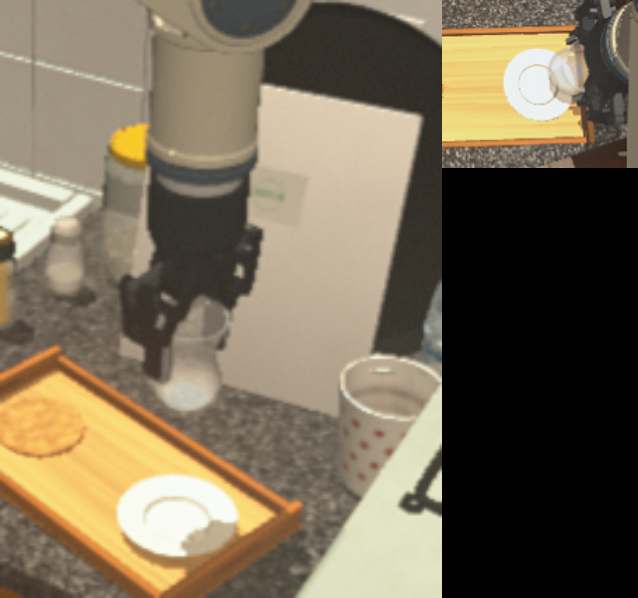

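The glass is held upright above the saucer (saucer well in c3 at about (180,517)). Lower it with a soft touch.

Request:
move_arm(
  motion=[
    [0, 0, 0, -0.0005, 0, 0.05, 0.05],
    [0, 0, 0, -0.0005, 0, 0.09, 0.05],
    [0, 0, 0, -0.0005, 0, 0.115, 0.05],
    [0, 0, 0, -0.0005, 0, 0.123, 0.05],
    [0, 0, 0, -0.0005, 0, 0.126, 0.05],
    [0, 0, 0, -0.0005, 0, 0.126, 0.05],
  ],
)

```text
clock: 5.45
eef_pos: [440.1, -224.6, 51.0]
tcp_rot: [3.14, 0.001, 1.571]
contact_force: [-0.0, -1.0, -0.8]
opening: 0.71
grasp_force: 27.5
```

Request:
move_arm(
  motion=[
    [0, 0, 0, 0, 0, 0.001, 0.05],
    [0, 0, 0, 0, 0, 0.002, 0.05],
    [0, 0, 0, 0, 0, 0.002, 0.05],
  ],
)

```text
clock: 5.82
eef_pos: [440.1, -225.0, 49.6]
tcp_rot: [3.14, 0.001, 1.571]
contact_force: [-1.7, 1.5, 10.4]
opening: 0.709
grasp_force: 27.2
```

Request:
move_arm(
  motion=[
    [0, 0, 0, 0, 0, 0, 0.085],
    [0, 0, 0, 0, 0, 0, 0.085],
    [0, 0, 0, 0, 0, 0, 0.085],
    [0, 0, 0, 0, 0, 0, 0.085],
    [0, 0, 0, 0, 0, -0.03, 0.085],
    [0, 0, 0, 0, 0, -0.08, 0.085],
    [0, 0, 0, 0, 0, -0.13, 0.085],
    [0, 0, 0, 0, 0, -0.17, 0.085],
  ],
)

```text
clock: 6.82
eef_pos: [439.6, -224.6, 220.3]
tcp_rot: [3.14, 0.001, 1.571]
contact_force: [-0.2, -0.2, -0.6]
opening: 0.988
grasp_force: 0.0
```

Request:
move_arm(
  motion=[
    [0, 0, 0, 0.04, 0.002, 0, 0.085],
    [0, 0, 0, 0.1, 0.006, 0, 0.085],
    [0, 0, 0, 0.16, 0.01, 0, 0.085],
    [0, 0, 0, 0.22, 0.014, 0, 0.085],
    [0, 0, 0, 0.28, 0.018, 0, 0.085],
    [0, 0, 0, 0.34, 0.022, 0, 0.085],
    [0, 0, 0, 0.4, 0.024, 0, 0.085],
    [0, 0, 0, 0.46, 0.026, 0, 0.085],
  ],
)

```text
clock: 7.82
eef_pos: [465.1, 237.5, 218.3]
tcp_rot: [3.141, 0.0, 1.571]
contact_force: [1.4, -0.2, -0.1]
opening: 0.997
grasp_force: 0.0
```

Request:
move_arm(
  motion=[
    [0, 0, 0, 0.055, 0.004, 0, 0.085],
    [0, 0, 0, 0.11, 0.008, 0, 0.085],
    [0, 0, 0, 0.15, 0.01, 0.03, 0.085],
    [0, 0, 0, 0.1555, 0.0102, 0.06, 0.085],
    [0, 0, 0, 0.1555, 0.0102, 0.08, 0.085],
    [0, 0, 0, 0.1555, 0.0102, 0.08, 0.085],
    [0, 0, 0, 0.1555, 0.0102, 0.08, 0.085],
  ],
)

```text
clock: 8.7
eef_pos: [476.0, 391.1, 139.0]
tcp_rot: [3.141, -0.001, 1.571]
contact_force: [0.7, -0.2, -0.0]
opening: 1.001
grasp_force: 0.0
```

```bash
python3 - <<'E'
from h import *
s=sensors.sense();print(s["eef_pos"],s["tcp_rot"],s["opening"])
for n in("scene","top"):
    p,d=grab_frame(n);np.save(f"pics/{n}2.npy",d);cv2.imwrite(f"pics/{n}2.png",p[:,:,::-1])
    P=cloud(n,d);m=(np.hypot(P[...,0]-440,P[...,1]+226)<60)
    for z0,z1 in((88,112),):
        q=P[m&(P[...,2]>z0)&(P[...,2]<z1)];print(n,len(q),cv2.minEnclosingCircle(q[:,:2].astype(np.float32)),np.percentile(q[:,2],[5,50,95]))
a=cv2.resize(cv2.imread("pics/scene2.png")[240:360,330:440],None,fx=4.6,fy=4.6,interpolation=2)
b=cv2.resize(cv2.imread("pics/top2.png")[220:340,410:470+50],None,fx=2.4,fy=2.4)
c=np.zeros((a.shape[0],a.shape[1]+b.shape[1],3),np.uint8);c[:,:a.shape[1]]=a;c[:b.shape[0],a.shape[1]:]=b;cv2.imwrite("pics/c4.png",c)
E
```

```text
[476.02361506 391.13878832 139.04336016] [ 3.14094953e+00 -5.10066388e-04  1.57060132e+00] 1.0005867515475366
scene 265 ((438.1060485839844, -225.8055419921875), 33.86275863647461) [ 88.65785023  94.59517311 100.06522675]
top 261 ((440.974853515625, -226.49334716796875), 31.665441513061523) [ 88.8589238   95.95955341 100.31877556]
```

View pics/c4.png

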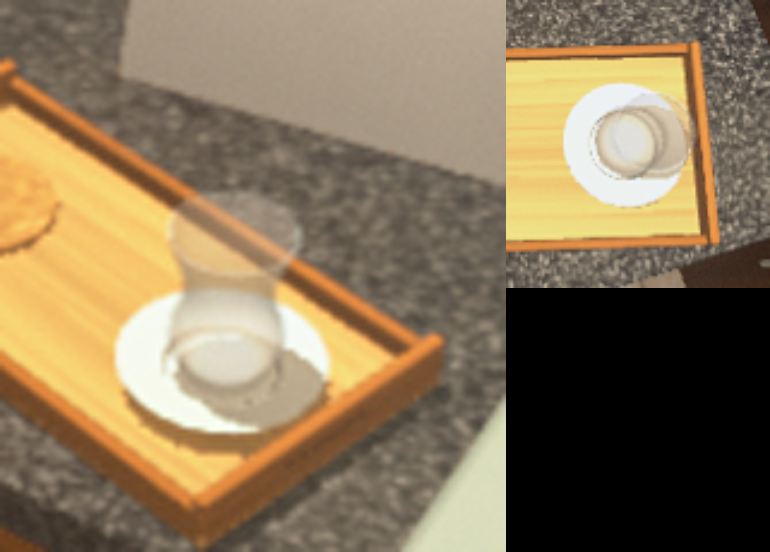

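The glass stands upright in the well (rim centre (440.4,-226.3), top at z = 100). Now I grip the filter.

Request:
move_arm(
  motion=[
    [0, 0, 0, 0, 0, 0.05, 0.085],
    [0, 0, 0, 0, 0, 0.085, 0.085],
    [0, 0, 0, 0, 0, 0.105, 0.085],
    [0, 0, 0, 0, 0, 0.114, 0.085],
    [0, 0, 0, 0, 0, 0.114, 0.085],
    [0, 0, 0, 0, 0, 0.114, 0.085],
  ],
)

```text
clock: 9.55
eef_pos: [476.4, 391.6, 25.5]
tcp_rot: [3.14, -0.001, 1.571]
contact_force: [-0.3, -0.7, 0.6]
opening: 0.997
grasp_force: 0.0
```

Request:
move_arm(
  motion=[
    [0, 0, 0, 0, 0, 0, 0.045],
    [0, 0, 0, 0, 0, 0, 0.045],
    [0, 0, 0, 0, 0, 0, 0.045],
    [0, 0, 0, 0, 0, 0, 0.045],
    [0, 0, 0, 0, 0, 0, 0.045],
    [0, 0, 0, 0, 0, 0, 0.045],
  ],
  grip_force=30,
)

```text
clock: 10.3
eef_pos: [476.1, 391.4, 25.4]
tcp_rot: [3.141, -0.001, 1.571]
contact_force: [-0.5, -0.3, 6.2]
opening: 0.704
grasp_force: 31.4
```

Request:
move_arm(
  motion=[
    [0, 0, 0, 0, 0, -0.02, 0.045],
    [0, 0, 0, 0, 0, -0.06, 0.045],
    [0, 0, 0, 0, 0, -0.11, 0.045],
    [0, 0, 0, -0.02, 0, -0.16, 0.045],
    [0, 0, 0, -0.06, -0.003, -0.19, 0.045],
    [0, 0, 0, -0.11, -0.006, -0.19, 0.045],
    [0, 0, 0, -0.165, -0.009, -0.19, 0.045],
    [0, 0, 0, -0.22, -0.012, -0.19, 0.045],
  ],
)

```text
clock: 11.3
eef_pos: [463.3, 169.5, 215.7]
tcp_rot: [3.14, -0.0, 1.571]
contact_force: [1.5, -0.2, -1.0]
opening: 0.701
grasp_force: 33.0
```

Request:
move_arm(
  motion=[
    [0, 0, 0, -0.055, -0.003, 0, 0.045],
    [0, 0, 0, -0.11, -0.006, 0, 0.045],
    [0, 0, 0, -0.165, -0.01, 0, 0.045],
    [0, 0, 0, -0.22, -0.014, 0, 0.045],
    [0, 0, 0, -0.275, -0.018, 0, 0.045],
    [0, 0, 0, -0.325, -0.021, 0, 0.045],
    [0, 0, 0, -0.365, -0.0235, 0, 0.045],
    [0, 0, 0, -0.39, -0.0239, 0, 0.045],
  ],
)

```text
clock: 12.3
eef_pos: [439.3, -220.9, 215.6]
tcp_rot: [3.14, 0.001, 1.569]
contact_force: [-0.5, 0.3, -1.6]
opening: 0.702
grasp_force: 33.0
```

Request:
move_arm(
  motion=[
    [0, 0, 0, -0.0077, 0, 0.01, 0.045],
    [0, 0, 0, -0.0077, 0, 0.03, 0.045],
    [0, 0, 0, -0.0077, 0, 0.05, 0.045],
    [0, 0, 0, -0.0077, 0, 0.06, 0.045],
    [0, 0, 0, -0.0077, 0, 0.06, 0.045],
    [0, 0, 0, -0.0077, 0, 0.06, 0.045],
  ],
)

```text
clock: 13.05
eef_pos: [440.2, -226.7, 154.9]
tcp_rot: [3.141, 0.0, 1.571]
contact_force: [-0.3, -0.5, -0.9]
opening: 0.697
grasp_force: 33.0
```

```bash
python3 - <<'E'
from h import *
s=sensors.sense();print(s["eef_pos"],s["tcp_rot"],s["opening"])
p,d=grab_frame("scene");cv2.imwrite("pics/scene3.png",p[:,:,::-1])
P=cloud("scene",d);q=P[(np.hypot(P[...,0]-440,P[...,1]+226)<70)&(P[...,2]>122)&(P[...,2]<136)]
print(len(q),q.mean(0) if len(q) else '')
cv2.imwrite("pics/c5.png",cv2.resize(cv2.imread("pics/scene3.png")[190:350,330:450],None,fx=3.7,fy=3.7,interpolation=2))
E
```

```text
[ 440.1813799  -226.67167961  154.92845785] [3.14077174e+00 4.00568191e-04 1.57113987e+00] 0.6971764828135807
9 [ 411.31218861 -241.57105103  135.41763254]
```

View pics/c5.png

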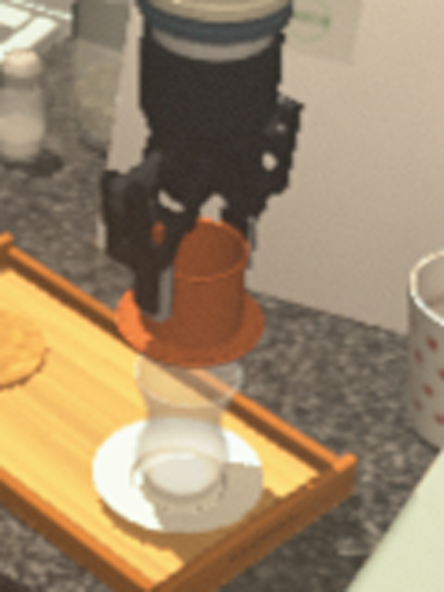

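The filter is held level over the glass: brim centre near (190,325), glass rim (188,378). Lower it gently.

Request:
move_arm(
  motion=[
    [0, 0, 0, 0, 0, 0.012, 0.045],
    [0, 0, 0, 0, 0, 0.024, 0.045],
    [0, 0, 0, 0, 0, 0.029, 0.045],
    [0, 0, 0, 0, 0, 0.032, 0.045],
    [0, 0, 0, 0, 0, 0.034, 0.045],
    [0, 0, 0, 0, 0, 0.034, 0.045],
  ],
)

```text
clock: 13.85
eef_pos: [439.8, -226.8, 120.3]
tcp_rot: [3.141, 0.0, 1.571]
contact_force: [-1.0, 0.6, -2.0]
opening: 0.703
grasp_force: 33.0
```

Request:
move_arm(
  motion=[
    [0, 0, 0, 0, 0, 0.001, 0.045],
    [0, 0, 0, 0, 0, 0.002, 0.045],
    [0, 0, 0, 0, 0, 0.002, 0.045],
  ],
)

```text
clock: 14.22
eef_pos: [440.0, -226.9, 118.8]
tcp_rot: [3.141, 0.0, 1.571]
contact_force: [-1.4, 1.3, 4.3]
opening: 0.707
grasp_force: 33.4
```

Request:
move_arm(
  motion=[
    [0, 0, 0, 0, 0, 0, 0.085],
    [0, 0, 0, 0, 0, 0, 0.085],
    [0, 0, 0, 0, 0, 0, 0.085],
    [0, 0, 0, 0, 0, 0, 0.085],
    [0, 0, 0, 0, 0, -0.02, 0.085],
    [0, 0, 0, 0, 0, -0.06, 0.085],
    [0, 0, 0, 0, 0, -0.1, 0.085],
    [0, 0, 0, 0, 0, -0.12, 0.085],
  ],
)

```text
clock: 15.22
eef_pos: [440.5, -227.1, 240.5]
tcp_rot: [3.139, 0.001, 1.571]
contact_force: [0.3, -0.4, -0.5]
opening: 0.996
grasp_force: 0.0
```

Request:
move_arm(
  motion=[
    [0, 0, 0, 0.04, 0.001, 0, 0.04],
    [0, 0, 0, 0.1, 0.002, 0, 0.04],
    [0, 0, 0, 0.16, 0.003, 0, 0.04],
    [0, 0, 0, 0.22, 0.004, 0, 0.04],
    [0, 0, 0, 0.28, 0.005, 0, 0.04],
    [0, 0, 0, 0.34, 0.006, 0, 0.04],
    [0, 0, 0, 0.4, 0.007, 0.02, 0.04],
    [0, 0, 0, 0.46, 0.008, 0.05, 0.04],
  ],
)

```text
clock: 16.23
eef_pos: [448.1, 231.0, 190.9]
tcp_rot: [3.139, -0.001, 1.571]
contact_force: [1.3, -0.6, 0.6]
opening: 0.466
grasp_force: 0.0
```

```bash
python3 - <<'E'
from h import *
s=sensors.sense();print(s["eef_pos"],s["tcp_rot"],s["opening"])
for n in("scene","top"):
    p,d=grab_frame(n);np.save(f"pics/{n}4.npy",d);cv2.imwrite(f"pics/{n}4.png",p[:,:,::-1])
    P=cloud(n,d);m=(np.hypot(P[...,0]-440,P[...,1]+226)<60)
    for z0,z1 in((148,160),(98,110)):
        q=P[m&(P[...,2]>z0)&(P[...,2]<z1)];A=np.c_[q[:,:2]-q[:,:2].mean(0),np.ones(len(q))];print(n,len(q),cv2.minEnclosingCircle(q[:,:2].astype(np.float32)),np.linalg.lstsq(A,q[:,2],rcond=None)[0].round(3))
E
```

```text
[448.05854792 230.97460094 190.93725469] [ 3.13917963e+00 -1.10656780e-03  1.57129439e+00] 0.46631496343752205
scene 172 ((436.65625, -226.5759735107422), 31.480636596679688) [1.00000e-03 1.00000e-03 1.52058e+02]
scene 370 ((436.7756652832031, -226.5157470703125), 44.45172882080078) [-8.00000e-03 -3.00000e-03  1.03807e+02]
top 244 ((439.24609375, -226.45376586914062), 30.630027770996094) [1.00000e-03 4.00000e-03 1.52266e+02]
top 638 ((439.49822998046875, -226.9016571044922), 42.88727951049805) [ 3.00000e-03 -1.40000e-02  1.03237e+02]
```

The filter sits level at (439.5,-226.6), top at about z = 153. Next the lid.

Request:
move_arm(
  motion=[
    [0, 0, 0, 0.03, 0.001, 0.04, 0.04],
    [0, 0, 0, 0.0381, 0.0009, 0.09, 0.04],
    [0, 0, 0, 0.0381, 0.0009, 0.13, 0.04],
    [0, 0, 0, 0.0381, 0.0009, 0.155, 0.04],
    [0, 0, 0, 0.0381, 0.0009, 0.168, 0.04],
    [0, 0, 0, 0.0381, 0.0009, 0.174, 0.04],
    [0, 0, 0, 0.0381, 0.0009, 0.174, 0.04],
    [0, 0, 0, 0.0381, 0.0009, 0.174, 0.04],
  ],
)

```text
clock: 17.32
eef_pos: [449.2, 266.9, 17.6]
tcp_rot: [3.14, -0.001, 1.571]
contact_force: [0.2, 0.3, 0.7]
opening: 0.469
grasp_force: 0.0
```

Request:
move_arm(
  motion=[
    [0, 0, 0, 0, 0, 0, 0.005],
    [0, 0, 0, 0, 0, 0, 0.005],
    [0, 0, 0, 0, 0, 0, 0.005],
    [0, 0, 0, 0, 0, 0, 0.005],
    [0, 0, 0, 0, 0, 0, 0.005],
    [0, 0, 0, 0, 0, 0, 0.005],
  ],
  grip_force=30,
)

```text
clock: 18.08
eef_pos: [448.9, 266.8, 17.3]
tcp_rot: [3.141, -0.0, 1.571]
contact_force: [-0.5, -0.6, 5.9]
opening: 0.173
grasp_force: 29.2
```

Off by 4.6 mm in y, because the last row was cut short. I re-centre and re-grip slightly lower.

Request:
move_arm(
  motion=[
    [0, 0, 0, 0, 0, 0, 0.04],
    [0, 0, 0, 0, 0, 0, 0.04],
    [0, 0, 0, 0, 0, 0, 0.04],
    [0, 0, 0, 0.0045, 0, 0.003, 0.04],
    [0, 0, 0, 0.0045, 0, 0.003, 0.04],
    [0, 0, 0, 0.0045, 0, 0.003, 0.04],
  ],
)

```text
clock: 18.82
eef_pos: [448.4, 271.1, 13.5]
tcp_rot: [-3.141, 0.0, 1.571]
contact_force: [0.7, -0.2, -0.4]
opening: 0.463
grasp_force: 0.0
```

Request:
move_arm(
  motion=[
    [0, 0, 0, 0, 0, 0, 0.005],
    [0, 0, 0, 0, 0, 0, 0.005],
    [0, 0, 0, 0, 0, 0, 0.005],
    [0, 0, 0, 0, 0, 0, 0.005],
    [0, 0, 0, 0, 0, 0, 0.005],
    [0, 0, 0, 0, 0, 0, 0.005],
  ],
  grip_force=30,
)

```text
clock: 19.58
eef_pos: [448.5, 271.1, 13.8]
tcp_rot: [-3.142, 0.0, 1.571]
contact_force: [-1.9, -0.4, 5.3]
opening: 0.174
grasp_force: 29.4
```

Request:
move_arm(
  motion=[
    [0, 0, 0, 0, 0, -0.02, 0.005],
    [0, 0, 0, 0, 0, -0.06, 0.005],
    [0, 0, 0, 0, 0, -0.11, 0.005],
    [0, 0, 0, 0, 0, -0.16, 0.005],
    [0, 0, 0, -0.03, -0.001, -0.195, 0.005],
    [0, 0, 0, -0.08, -0.002, -0.2, 0.005],
    [0, 0, 0, -0.13, -0.003, -0.2, 0.005],
    [0, 0, 0, -0.18, -0.004, -0.2, 0.005],
  ],
)

```text
clock: 20.58
eef_pos: [444.4, 89.7, 213.7]
tcp_rot: [3.141, 0.0, 1.571]
contact_force: [0.5, -0.1, 0.1]
opening: 0.17
grasp_force: 29.3
```

Request:
move_arm(
  motion=[
    [0, 0, 0, -0.05, -0.001, 0, 0.005],
    [0, 0, 0, -0.1, -0.002, 0, 0.005],
    [0, 0, 0, -0.15, -0.003, 0, 0.005],
    [0, 0, 0, -0.2, -0.004, 0, 0.005],
    [0, 0, 0, -0.25, -0.0045, 0, 0.005],
    [0, 0, 0, -0.295, -0.005, 0, 0.005],
    [0, 0, 0, -0.315, -0.005, 0, 0.005],
    [0, 0, 0, -0.318, -0.005, 0, 0.005],
  ],
)

```text
clock: 21.58
eef_pos: [439.4, -227.4, 213.4]
tcp_rot: [-3.141, -0.0, 1.569]
contact_force: [-1.1, 0.9, -0.1]
opening: 0.175
grasp_force: 29.3
```

Request:
move_arm(
  motion=[
    [0, 0, 0, 0, 0, 0.02, 0.005],
    [0, 0, 0, 0, 0, 0.03, 0.005],
    [0, 0, 0, 0, 0, 0.03, 0.005],
    [0, 0, 0, 0, 0, 0.03, 0.005],
  ],
)

```text
clock: 22.08
eef_pos: [439.9, -226.6, 184.1]
tcp_rot: [3.141, 0.0, 1.571]
contact_force: [0.5, 0.3, 0.3]
opening: 0.17
grasp_force: 29.3
```

```bash
python3 - <<'E'
from h import *
s=sensors.sense();print(s["eef_pos"],s["tcp_rot"],s["opening"])
p,d=grab_frame("scene");cv2.imwrite("pics/scene5.png",p[:,:,::-1])
cv2.imwrite("pics/c6.png",cv2.resize(cv2.imread("pics/scene5.png")[170:340,330:450],None,fx=3.5,fy=3.5,interpolation=2))
E
```

```text
[ 439.92619719 -226.5519626   184.10898325] [3.14112560e+00 1.91099866e-04 1.57147151e+00] 0.1698135529112199
```

View pics/c6.png

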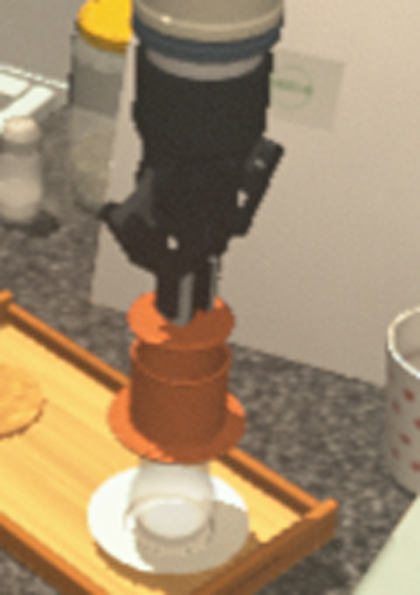

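The lid hangs level and centred above the filter: cap at about (181,318), chamber mouth (180,355). It still has about 22 mm to go down.

Request:
move_arm(
  motion=[
    [0, 0, 0, 0, 0, 0.008, 0.005],
    [0, 0, 0, 0, 0, 0.014, 0.005],
    [0, 0, 0, 0, 0, 0.018, 0.005],
    [0, 0, 0, 0, 0, 0.02, 0.005],
    [0, 0, 0, 0, 0, 0.021, 0.005],
    [0, 0, 0, 0, 0, 0.021, 0.005],
  ],
)

```text
clock: 22.88
eef_pos: [439.5, -226.9, 162.7]
tcp_rot: [3.142, 0.0, 1.571]
contact_force: [-0.4, -0.7, -0.0]
opening: 0.17
grasp_force: 29.3
```

Request:
move_arm(
  motion=[
    [0, 0, 0, 0, 0, 0.001, 0.005],
    [0, 0, 0, 0, 0, 0.0015, 0.005],
    [0, 0, 0, 0, 0, 0.0015, 0.005],
  ],
)

```text
clock: 23.25
eef_pos: [439.6, -226.9, 161.3]
tcp_rot: [3.141, 0.0, 1.571]
contact_force: [0.0, 0.3, 0.8]
opening: 0.172
grasp_force: 29.4
```

Request:
move_arm(
  motion=[
    [0, 0, 0, 0, 0, 0.0008, 0.005],
    [0, 0, 0, 0, 0, 0.0008, 0.005],
  ],
)

```text
clock: 23.5
eef_pos: [440.0, -227.2, 161.1]
tcp_rot: [3.141, 0.001, 1.571]
contact_force: [-0.9, -0.3, 6.3]
opening: 0.175
grasp_force: 30.0
```

Request:
move_arm(
  motion=[
    [0, 0, 0, 0, 0, 0, 0.045],
    [0, 0, 0, 0, 0, 0, 0.045],
    [0, 0, 0, 0, 0, 0, 0.045],
    [0, 0, 0, 0, 0, -0.015, 0.045],
    [0, 0, 0, 0, 0, -0.05, 0.045],
    [0, 0, 0, 0, 0, -0.1, 0.045],
    [0, 0, 0, 0, 0, -0.1, 0.045],
  ],
)

```text
clock: 24.38
eef_pos: [441.7, -228.0, 265.1]
tcp_rot: [3.135, 0.004, 1.571]
contact_force: [0.9, -0.2, 0.1]
opening: 0.526
grasp_force: 0.0
```

```bash
python3 - <<'E'
from h import *
s=sensors.sense();print(s["eef_pos"],s["tcp_rot"],s["opening"])
for n in("scene",):
    p,d=grab_frame(n);cv2.imwrite(f"pics/{n}6.png",p[:,:,::-1])
    P=cloud(n,d);m=(np.hypot(P[...,0]-440,P[...,1]+226)<60)
    for z0,z1 in((154,164),(98,110)):
        q=P[m&(P[...,2]>z0)&(P[...,2]<z1)];A=np.c_[q[:,:2]-q[:,:2].mean(0),np.ones(len(q))];print(n,len(q),cv2.minEnclosingCircle(q[:,:2].astype(np.float32)),np.linalg.lstsq(A,q[:,2],rcond=None)[0].round(3))
E
```

```text
[ 441.73818614 -228.04684823  265.10679565] [3.1346193  0.00366049 1.5707571 ] 0.5259617414851012
scene 386 ((436.5348205566406, -224.60357666015625), 32.3869514465332) [3.00000e-03 5.00000e-03 1.57177e+02]
scene 367 ((436.8972473144531, -226.3345947265625), 43.31069564819336) [-7.00000e-03  2.00000e-03  1.03829e+02]
```

The lid is level with its cap top near z = 157. Next the sugar jar.

Request:
move_arm(
  motion=[
    [0, 0, 0, 0.04, -0.001, 0, 0.085],
    [0, 0, 0, 0.1, -0.002, 0, 0.085],
    [0, 0, 0, 0.15, -0.003, 0, 0.085],
    [0, 0, 0, 0.2, -0.005, 0.02, 0.085],
    [0, 0, 0, 0.25, -0.007, 0.05, 0.085],
    [0, 0, 0, 0.295, -0.009, 0.09, 0.085],
    [0, 0, 0, 0.325, -0.009, 0.13, 0.085],
    [0, 0, 0, 0.3335, -0.009, 0.16, 0.085],
  ],
)

```text
clock: 25.42
eef_pos: [429.1, 108.0, 98.3]
tcp_rot: [-3.139, 0.0, 1.573]
contact_force: [0.4, -0.4, -0.1]
opening: 0.996
grasp_force: 0.0
```

Request:
move_arm(
  motion=[
    [0, 0, 0, 0, 0, 0, 0.085],
    [0, 0, 0, 0, 0, 0, 0.085],
    [0, 0, 0, 0, 0, 0, 0.085],
  ],
)

```text
clock: 25.8
eef_pos: [431.4, 106.3, 101.6]
tcp_rot: [3.14, -0.0, 1.57]
contact_force: [-0.4, -0.2, 0.0]
opening: 0.998
grasp_force: 0.0
```

Request:
move_arm(
  motion=[
    [0, 0, 0, 0.0005, -0.0005, 0.03, 0.085],
    [0, 0, 0, 0.0005, -0.0005, 0.06, 0.085],
    [0, 0, 0, 0.0005, -0.0005, 0.08, 0.085],
    [0, 0, 0, 0.0005, -0.0005, 0.085, 0.085],
    [0, 0, 0, 0.0005, -0.0005, 0.085, 0.085],
    [0, 0, 0, 0.0005, -0.0005, 0.085, 0.085],
  ],
)

```text
clock: 26.55
eef_pos: [430.8, 107.2, 16.3]
tcp_rot: [3.14, -0.0, 1.571]
contact_force: [-0.6, -0.8, -0.4]
opening: 0.993
grasp_force: 0.0
```

Request:
move_arm(
  motion=[
    [0, 0, 0, 0, 0, 0, 0.05],
    [0, 0, 0, 0, 0, 0, 0.05],
    [0, 0, 0, 0, 0, 0, 0.05],
    [0, 0, 0, 0, 0, 0, 0.05],
    [0, 0, 0, 0, 0, 0, 0.05],
    [0, 0, 0, 0, 0, 0, 0.05],
  ],
  grip_force=35,
)

```text
clock: 27.3
eef_pos: [430.8, 107.2, 16.3]
tcp_rot: [3.14, -0.0, 1.571]
contact_force: [-1.1, -1.8, 11.1]
opening: 0.721
grasp_force: 36.4
```

Request:
move_arm(
  motion=[
    [0, 0, 0, 0, 0, -0.02, 0.05],
    [0, 0, 0, 0, 0, -0.06, 0.05],
    [0, 0, 0, -0.02, 0.001, -0.08, 0.05],
    [0, 0, 0, -0.06, 0.003, -0.08, 0.05],
    [0, 0, 0, -0.1, 0.006, -0.08, 0.05],
    [0, 0, 0, -0.135, 0.008, -0.08, 0.05],
    [0, 0, 0, -0.1532, 0.009, -0.08, 0.05],
    [0, 0, 0, -0.1532, 0.009, -0.06, 0.05],
  ],
)

```text
clock: 28.3
eef_pos: [440.3, -47.5, 76.3]
tcp_rot: [3.138, 0.0, 1.569]
contact_force: [0.6, 0.1, -1.4]
opening: 0.719
grasp_force: 39.7
```

Request:
move_arm(
  motion=[
    [0, 0, 0, 0, 0, 0.02, 0.05],
    [0, 0, 0, 0, 0, 0.035, 0.05],
    [0, 0, 0, 0, 0, 0.043, 0.05],
    [0, 0, 0, 0, 0, 0.046, 0.05],
    [0, 0, 0, 0, 0, 0.046, 0.05],
  ],
)

```text
clock: 28.92
eef_pos: [439.3, -46.0, 29.7]
tcp_rot: [3.141, 0.0, 1.571]
contact_force: [0.3, -0.3, -1.2]
opening: 0.713
grasp_force: 39.6
```

Request:
move_arm(
  motion=[
    [0, 0, 0, 0, 0, 0.001, 0.05],
    [0, 0, 0, 0, 0, 0.0015, 0.05],
    [0, 0, 0, 0, 0, 0.0015, 0.05],
  ],
)

```text
clock: 29.3
eef_pos: [439.5, -46.1, 29.2]
tcp_rot: [3.141, 0.0, 1.571]
contact_force: [-7.1, 1.7, 21.1]
opening: 0.72
grasp_force: 41.5
```

Request:
move_arm(
  motion=[
    [0, 0, 0, 0, 0, 0, 0.085],
    [0, 0, 0, 0, 0, 0, 0.085],
    [0, 0, 0, 0, 0, 0, 0.085],
    [0, 0, 0, 0, 0, 0, 0.085],
    [0, 0, 0, 0, 0, -0.03, 0.085],
    [0, 0, 0, 0, 0, -0.08, 0.085],
    [0, 0, 0, 0, 0, -0.13, 0.085],
    [0, 0, 0, 0.02, 0.01, -0.16, 0.085],
  ],
)

```text
clock: 30.3
eef_pos: [449.4, -26.6, 190.2]
tcp_rot: [3.139, 0.0, 1.569]
contact_force: [0.4, 0.0, 0.3]
opening: 0.992
grasp_force: 0.0
```

Request:
move_arm(
  motion=[
    [0, 0, 0, 0.04, 0.022, 0, 0.075],
    [0, 0, 0, 0.085, 0.048, 0, 0.075],
    [0, 0, 0, 0.125, 0.072, 0, 0.075],
    [0, 0, 0, 0.1545, 0.09, 0, 0.075],
    [0, 0, 0, 0.1545, 0.09, 0, 0.075],
    [0, 0, 0, 0.1545, 0.09, 0, 0.075],
    [0, 0, 0, 0.1545, 0.09, 0, 0.075],
  ],
)

```text
clock: 31.18
eef_pos: [538.4, 127.5, 187.8]
tcp_rot: [-3.141, 0.0, 1.57]
contact_force: [-0.4, -0.3, 0.1]
opening: 0.878
grasp_force: 0.0
```

```bash
python3 - <<'E'
from h import *
s=sensors.sense();print(s["eef_pos"],s["tcp_rot"],s["opening"])
for n in("scene","top"):
    p,d=grab_frame(n);cv2.imwrite(f"pics/{n}7.png",p[:,:,::-1])
    P=cloud(n,d);m=(np.hypot(P[...,0]-440,P[...,1]+46)<50)
    q=P[m&(P[...,2]>66)&(P[...,2]<80)];A=np.c_[q[:,:2]-q[:,:2].mean(0),np.ones(len(q))];print(n,len(q),cv2.minEnclosingCircle(q[:,:2].astype(np.float32)),np.linalg.lstsq(A,q[:,2],rcond=None)[0].round(3))
    a=p[240:340,320:520] if n=="top" else p[180:350,270:450]
    cv2.imwrite(f"pics/c7{n}.png",cv2.resize(a[:,:,::-1],None,fx=3.5,fy=3.5,interpolation=2))
E
```

```text
[538.40355006 127.48756773 187.75955903] [-3.14099374e+00  2.89018448e-04  1.56996788e+00] 0.8779400077707434
scene 353 ((435.82537841796875, -45.172889709472656), 33.411216735839844) [2.6000e-02 2.0000e-02 7.1909e+01]
top 795 ((439.1658020019531, -46.40415954589844), 30.88150978088379) [ 6.0000e-03 -2.0000e-03  7.1779e+01]
```

View pics/c7scene.png

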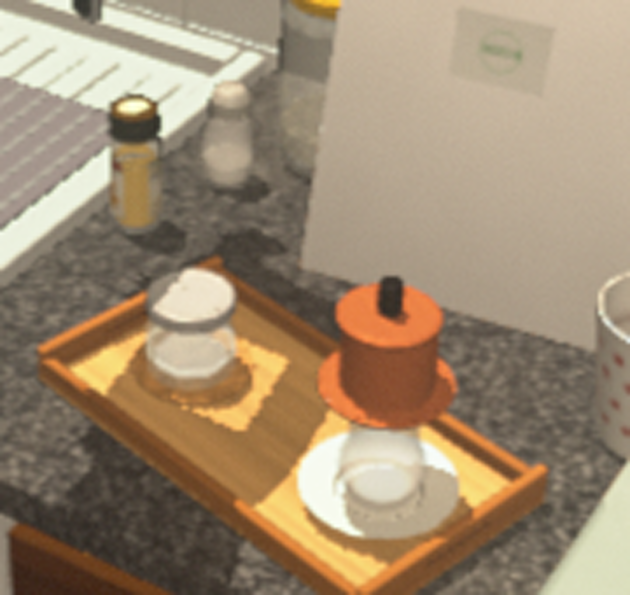

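The sugar jar is centred on the cork and the stack stands intact with the lid seated (knob at (391,297)). The spice jar stands at (135,165) in the crop. Grip it high so the gripper clears the stack.

Request:
move_arm(
  motion=[
    [0, 0, 0, 0.001, 0.001, 0.04, 0.075],
    [0, 0, 0, 0.001, 0.001, 0.08, 0.075],
    [0, 0, 0, 0.001, 0.001, 0.11, 0.075],
    [0, 0, 0, 0.001, 0.001, 0.122, 0.075],
    [0, 0, 0, 0.001, 0.001, 0.122, 0.075],
    [0, 0, 0, 0.001, 0.001, 0.122, 0.075],
  ],
)

```text
clock: 32.02
eef_pos: [540.9, 129.5, 67.1]
tcp_rot: [3.14, -0.0, 1.571]
contact_force: [-0.4, -0.4, 0.9]
opening: 0.879
grasp_force: 0.0
```

Request:
move_arm(
  motion=[
    [0, 0, 0, 0, 0, 0, 0.03],
    [0, 0, 0, 0, 0, 0, 0.03],
    [0, 0, 0, 0, 0, 0, 0.03],
    [0, 0, 0, 0, 0, 0, 0.03],
    [0, 0, 0, 0, 0, 0, 0.03],
    [0, 0, 0, 0, 0, 0, 0.03],
    [0, 0, 0, 0, 0, 0, 0.03],
  ],
  grip_force=30,
)

```text
clock: 32.9
eef_pos: [540.4, 129.5, 66.7]
tcp_rot: [3.141, -0.0, 1.571]
contact_force: [-1.5, -1.1, 6.0]
opening: 0.471
grasp_force: 29.6
```

Request:
move_arm(
  motion=[
    [0, 0, 0, 0, 0, -0.02, 0.03],
    [0, 0, 0, 0, 0, -0.06, 0.03],
    [0, 0, 0, -0.01, -0.004, -0.1, 0.03],
    [0, 0, 0, -0.05, -0.019, -0.11, 0.03],
    [0, 0, 0, -0.1, -0.038, -0.11, 0.03],
    [0, 0, 0, -0.15, -0.057, -0.11, 0.03],
    [0, 0, 0, -0.2, -0.076, -0.11, 0.03],
    [0, 0, 0, -0.245, -0.093, -0.11, 0.03],
  ],
)

```text
clock: 33.9
eef_pos: [446.2, -117.1, 176.2]
tcp_rot: [3.141, 0.0, 1.571]
contact_force: [0.7, -0.6, 0.1]
opening: 0.471
grasp_force: 30.6
```

Request:
move_arm(
  motion=[
    [0, 0, 0, -0.02, -0.008, 0, 0.03],
    [0, 0, 0, -0.02, -0.008, 0, 0.03],
    [0, 0, 0, -0.02, -0.008, 0.03, 0.03],
    [0, 0, 0, -0.02, -0.008, 0.06, 0.03],
    [0, 0, 0, -0.02, -0.008, 0.085, 0.03],
    [0, 0, 0, -0.02, -0.008, 0.097, 0.03],
    [0, 0, 0, -0.02, -0.008, 0.1, 0.03],
    [0, 0, 0, -0.02, -0.008, 0.1, 0.03],
  ],
)

```text
clock: 34.9
eef_pos: [439.6, -135.5, 76.4]
tcp_rot: [3.141, 0.0, 1.571]
contact_force: [0.4, -0.3, -0.9]
opening: 0.466
grasp_force: 30.6
```

Request:
move_arm(
  motion=[
    [0, 0, 0, 0, 0, 0.001, 0.03],
    [0, 0, 0, 0, 0, 0.0025, 0.03],
    [0, 0, 0, 0, 0, 0.0025, 0.03],
  ],
)

```text
clock: 35.28
eef_pos: [439.7, -135.9, 74.6]
tcp_rot: [3.14, 0.001, 1.571]
contact_force: [-2.8, 0.5, 14.1]
opening: 0.464
grasp_force: 32.0
```

Contact at the expected height. Release, rise and clear away.

Request:
move_arm(
  motion=[
    [0, 0, 0, 0, 0, 0, 0.07],
    [0, 0, 0, 0, 0, 0, 0.07],
    [0, 0, 0, 0, 0, 0, 0.07],
    [0, 0, 0, 0, 0, 0, 0.07],
    [0, 0, 0, 0, 0, -0.03, 0.07],
    [0, 0, 0, 0, 0, -0.08, 0.07],
    [0, 0, 0, 0, 0, -0.13, 0.07],
    [0, 0, 0, 0, 0, -0.18, 0.07],
  ],
)

```text
clock: 36.28
eef_pos: [438.7, -135.5, 255.0]
tcp_rot: [-3.142, -0.0, 1.571]
contact_force: [0.8, 0.2, -0.0]
opening: 0.819
grasp_force: 0.0
```

Request:
move_arm(
  motion=[
    [0, 0, 0, 0.05, 0, 0, 0.07],
    [0, 0, 0, 0.1, 0, 0, 0.07],
    [0, 0, 0, 0.15, 0, 0, 0.07],
    [0, 0, 0, 0.2, 0, 0, 0.07],
    [0, 0, 0, 0.25, 0, 0, 0.07],
    [0, 0, 0, 0.3, 0, 0, 0.07],
    [0, 0, 0, 0.35, 0, 0, 0.07],
    [0, 0, 0, 0.35, 0, 0, 0.07],
  ],
)

```text
clock: 37.28
eef_pos: [438.8, 217.2, 253.2]
tcp_rot: [-3.141, -0.001, 1.574]
contact_force: [0.4, -0.8, -0.1]
opening: 0.821
grasp_force: 0.0
```

```bash
python3 - <<'E'
from h import *
for n in("scene","top"):
    p,d=grab_frame(n);cv2.imwrite(f"pics/{n}8.png",p[:,:,::-1])
    P=cloud(n,d)
    for nm,c,r,z0,z1 in(("spice",(440,-136),30,106,120),("lid",(440,-226),45,153,164),("brim",(440,-226),55,98,109),("sugar",(440,-46),45,66,80)):
        q=P[(np.hypot(P[...,0]-c[0],P[...,1]-c[1])<r)&(P[...,2]>z0)&(P[...,2]<z1)];A=np.c_[q[:,:2]-q[:,:2].mean(0),np.ones(len(q))];print(n,nm,len(q),np.round(cv2.minEnclosingCircle(q[:,:2].astype(np.float32))[0],1),np.linalg.lstsq(A,q[:,2],rcond=None)[0].round(3))
a=cv2.imread("pics/scene8.png")[180:350,270:490];b=cv2.imread("pics/top8.png")[130:340,320:540]
cv2.imwrite("pics/c8.png",cv2.resize(np.vstack([a,b]),None,fx=1.55,fy=1.55,interpolation=2))
E
```

```text
scene spice 182 [ 435.8 -137.4] [4.50000e-02 3.90000e-02 1.12193e+02]
scene lid 395 [ 436.7 -224.7] [4.00000e-03 1.60000e-02 1.57206e+02]
scene brim 356 [ 436.1 -226.5] [-1.1000e-02 -4.0000e-03  1.0368e+02]
scene sugar 356 [435.4 -46.3] [2.7000e-02 1.5000e-02 7.1908e+01]
top spice 394 [ 438.5 -136.4] [ 1.80000e-02 -4.00000e-03  1.11918e+02]
top lid 962 [ 438.7 -225.3] [3.00000e-03 4.00000e-03 1.56437e+02]
top brim 574 [ 439.4 -226.5] [-1.00000e-03  5.00000e-03  1.02789e+02]
top sugar 835 [439.3 -46.1] [ 8.0000e-03 -3.0000e-03  7.1733e+01]
```

View pics/c8.png

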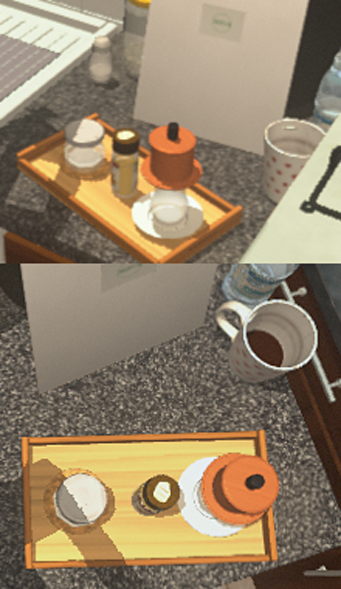

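The last view shows the jars upright at (85,145) and (126,160), the stack level at (172,165), and the mug and shaker undisturbed. All centres and heights match their targets, so I hand in.

```bash
python3 -c "
from rig import *
print(order.sign_off())"
```

```text
the job is handed in; nothing more can be done
None
```

The tray is laid and the job handed in at about 37 s: the glass stands in the saucer's well with the filter and lid level on top, the sugar jar is on the cork mat, and the cinnamon jar is midway between them. The mug and salt shaker were not touched.

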